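Find the soft contact finger and release its clamp

ROBOT

A 6-joint arm with a two-finger parallel gripper is mounted at the origin on a cart in front of the work surface, level with it; the furniture and walls round the work are solid. World frame = base frame: x ahead of the robot, y to its left, z up, the work surface at z = 0. Lengths are in m, angles in rad, forces in N, time in s.
With the tool pointing down it reaches from about 0.25 to 0.8 m from the base axis. Payload 3.9 kg.
Tool frame: the origin (TCP) lies at the very end of the fingers, on their centre line; the grasp point (between the pads) lies 19 mm behind it; z points along the fingers, y is the line along which they close (so a half turn about z gives the same grasp; the last joint's range is limited). The gripper opens to 85 mm and grips with 20 to 120 N. Pads are 22 mm wide; open, the fingers measure 114 mm over their backs; the gripper's body (76 mm by 85 mm) begins 54 mm behind the grasp point. The pads swing forward as they close: fully open they stand 13 mm farther back than shut.
Start: joints at [0, 0.26, -0.138, 1.173, 0, 1.571], TCP at [0.525, -0, 0.231] pointing down, gripper open.
Joint ranges: [-2.78, 2.78], [-0.83, 1.72], [-1.28, 1.37], [-1.9, 2.12], [-1.57, 1.48], [-3.14, 3.14]. Speed limits (rad/s): [2.57, 2.57, 3.14, 3.14, 3.14, 3.14].

INTERFACE

Orientations are given as a unit quaternion [x, y, z, w].
In Python, from plant import manip gives the robot as it stands.
- The arm moves only by the tool send_rows, never from a script. Its argument "deltas" is a list of rows, each an object with "slide": the shift along the tool's x, y, z in units of 0.05 m (1.0 is 0.05 m), a list of three; "twist": the turn, a rotation vector about the tool's x, y, z in units of 120 degrees (1.0 is 120 degrees), a list of three. A call has 1 to 12 rows; each row shifts and turns the commanded pose from where the row before left it, along the tool's axes as they then stand; what a row does not reach is not made up. A row lasts 1/8 s, in which the tool goes at most 62.5 mm and 10.7 degrees, less where a joint would pass 70% of its speed; a pose out of reach is approached as far as the arm can. A call with a number of a shift or a turn outside -1 to 1 is refused whole. A call with a gripper value outside its range is refused whole. "jaw" is the closure, from 0 (fully open) to 1 (shut), set as the call begins (left out, the last holds). The fingers move at their own pace and stop on an object; the grip force is fixed at half the most. Time passes only in rows, so rows that do not move let the fingers close. It gives the time, the measured TCP pose, the force, the opening and the grip force at its end, in the units of the state.
- manip.observe(): the state, without advancing time (a new reading comes with each control period).
- manip.camera(name): name is "scene" or "side" or "wrist"; returns a dict with "img" (400x640x3 uint8, red, green, blue), "K" (3x3 intrinsics, pixels), "T" (4x4, takes a point from camera to world coordinates). Camera axes: x right, y up, looking along -z (the intrinsics and any distortion apply to the point x, -y, -z); pixel columns grow to the right and rows downward; lengths in m; the calibration is good to about 2 mm. A picture is of the moment at which its call begins. There is no depth.
- manip.job_done(): hands the job in; it is judged then, once.
The state is a dict: "t": time; "joint_pos": joint angles; "joint_velocities": joint speeds; "joint_efforts": joint torques, N m; "position": TCP position; "orientation": TCP orientation; "wrist_force": force on the tool from outside, world axes, zero at the start; "ft_torque": the same for the moment, N m; "grip_width": finger opening in m; "grip_force": force on a finger pad.
Only numpy, scipy, OpenCV 4.12 (cv2) and the standard library are available. Lean on these libraries where they do the work, as an engineer would, in place of code of your own. Each camera call takes 0.05 s, during which the arm holds its last target. There are 200 camera calls.

TASK

One of the four sprung contact fingers in the contact bank on the grey mat has gone soft. Working from left to right as seen from the front of the bank, where the finger tips point, press the tip of each of the four down to its stop, one at a time and without forcing it, to feel which finger is the softest. Then swing the clamp lever of that finger fully over to the front so that the finger can be changed, leaving the other levers closed and the other things lying about undisturbed.

Things in the scene. Friction and masses are not known exactly. Their poses are not given: they have to be found in the camera images.
- dock: contact bank of a plug-in slide heater: aluminium base plate 165 x 226 mm, top 14 mm above the grey mat, a guide rail 54 mm high along its left and right side. Origin: centre of its underside, on the mat; x points from its front edge (nearest the robot, where the finger tips point) to its rear, y left, z up. Fixed. Four like modules at y = +67.5, +22.5, -22.5, -67.5 mm
- module_a: one of four like modules (letters a to d tell neither place nor stiffness), fixed on the dock: clamp body 44 x 28 mm that holds a copper contact finger, 12 mm wide, running level to the front, with a cam lever on top between steel cheeks (tops 67 mm above the mat) and a stop screw under the finger's tip. Origin: on the plate, 37 mm behind the dock's centre; axes as the dock's
- module_b: one of four like modules (letters a to d tell neither place nor stiffness), fixed on the dock: clamp body 44 x 28 mm that holds a copper contact finger, 12 mm wide, running level to the front, with a cam lever on top between steel cheeks (tops 67 mm above the mat) and a stop screw under the finger's tip. Origin: on the plate, 37 mm behind the dock's centre; axes as the dock's
- module_c: one of four like modules (letters a to d tell neither place nor stiffness), fixed on the dock: clamp body 44 x 28 mm that holds a copper contact finger, 12 mm wide, running level to the front, with a cam lever on top between steel cheeks (tops 67 mm above the mat) and a stop screw under the finger's tip. Origin: on the plate, 37 mm behind the dock's centre; axes as the dock's
- module_d: one of four like modules (letters a to d tell neither place nor stiffness), fixed on the dock: clamp body 44 x 28 mm that holds a copper contact finger, 12 mm wide, running level to the front, with a cam lever on top between steel cheeks (tops 67 mm above the mat) and a stop screw under the finger's tip. Origin: on the plate, 37 mm behind the dock's centre; axes as the dock's
- tip_a (a point): top of the contact dome at the free tip of module a's finger, at rest 54 mm above the mat, 103 mm in front of the module's origin, on a round pad of 16 mm. Pressed straight down; the finger bends at the clamp, 75 mm behind; its stop screw stands 10 mm below the pad. 45 mm behind the dome a flat steel bar (7 mm wide, top 56 mm above the mat) runs across all four fingers between the rails
- finger_a (a joint): deflection of module a's finger: 0 at rest, grows as the tip is pressed down, 0.133 rad (10 mm at the dome) at its stop; springs back by itself until it rests against the bar. Three sound fingers yield from about 1 N and reach the stop at 7 to 8.5 N at the dome; the soft one is about half as stiff and yields and reaches it at about half of that
- lever_a (a joint): cam lever of module a, 55 mm long, hinged along y 58 mm above the mat, 4 mm behind the module's origin; its last 16 mm are a black grip 20 wide, 8 mm thick. 0 closed: leaning 35 degrees to the rear, upper end 103 mm above the mat, 36 mm behind the origin, free space behind it; grows as it is hooked from behind and pulled over to the front; 1.05 rad fully open, leaning to the front. Moves at 2 N, stays where left
- tip_b (a point): top of the contact dome at the free tip of module b's finger, at rest 54 mm above the mat, 103 mm in front of the module's origin, on a round pad of 16 mm. Pressed straight down; the finger bends at the clamp, 75 mm behind; its stop screw stands 10 mm below the pad. 45 mm behind the dome a flat steel bar (7 mm wide, top 56 mm above the mat) runs across all four fingers between the rails
- finger_b (a joint): deflection of module b's finger: 0 at rest, grows as the tip is pressed down, 0.133 rad (10 mm at the dome) at its stop; springs back by itself until it rests against the bar. Three sound fingers yield from about 1 N and reach the stop at 7 to 8.5 N at the dome; the soft one is about half as stiff and yields and reaches it at about half of that
- lever_b (a joint): cam lever of module b, 55 mm long, hinged along y 58 mm above the mat, 4 mm behind the module's origin; its last 16 mm are a black grip 20 wide, 8 mm thick. 0 closed: leaning 35 degrees to the rear, upper end 103 mm above the mat, 36 mm behind the origin, free space behind it; grows as it is hooked from behind and pulled over to the front; 1.05 rad fully open, leaning to the front. Moves at 2 N, stays where left
- tip_c (a point): top of the contact dome at the free tip of module c's finger, at rest 54 mm above the mat, 103 mm in front of the module's origin, on a round pad of 16 mm. Pressed straight down; the finger bends at the clamp, 75 mm behind; its stop screw stands 10 mm below the pad. 45 mm behind the dome a flat steel bar (7 mm wide, top 56 mm above the mat) runs across all four fingers between the rails
- finger_c (a joint): deflection of module c's finger: 0 at rest, grows as the tip is pressed down, 0.133 rad (10 mm at the dome) at its stop; springs back by itself until it rests against the bar. Three sound fingers yield from about 1 N and reach the stop at 7 to 8.5 N at the dome; the soft one is about half as stiff and yields and reaches it at about half of that
- lever_c (a joint): cam lever of module c, 55 mm long, hinged along y 58 mm above the mat, 4 mm behind the module's origin; its last 16 mm are a black grip 20 wide, 8 mm thick. 0 closed: leaning 35 degrees to the rear, upper end 103 mm above the mat, 36 mm behind the origin, free space behind it; grows as it is hooked from behind and pulled over to the front; 1.05 rad fully open, leaning to the front. Moves at 2 N, stays where left
- tip_d (a point): top of the contact dome at the free tip of module d's finger, at rest 54 mm above the mat, 103 mm in front of the module's origin, on a round pad of 16 mm. Pressed straight down; the finger bends at the clamp, 75 mm behind; its stop screw stands 10 mm below the pad. 45 mm behind the dome a flat steel bar (7 mm wide, top 56 mm above the mat) runs across all four fingers between the rails
- finger_d (a joint): deflection of module d's finger: 0 at rest, grows as the tip is pressed down, 0.133 rad (10 mm at the dome) at its stop; springs back by itself until it rests against the bar. Three sound fingers yield from about 1 N and reach the stop at 7 to 8.5 N at the dome; the soft one is about half as stiff and yields and reaches it at about half of that
- lever_d (a joint): cam lever of module d, 55 mm long, hinged along y 58 mm above the mat, 4 mm behind the module's origin; its last 16 mm are a black grip 20 wide, 8 mm thick. 0 closed: leaning 35 degrees to the rear, upper end 103 mm above the mat, 36 mm behind the origin, free space behind it; grows as it is hooked from behind and pulled over to the front; 1.05 rad fully open, leaning to the front. Moves at 2 N, stays where left
- forceps: steel forceps 130 x 22 x 8 mm lying on the mat left of the dock; a bystander. Origin: centre of its underside
- timer: white countdown timer 66 x 66 x 19 mm on the mat, behind left; a bystander. Origin: centre of its underside
- reagent_3: white bottle 42 mm across, 70 mm high, behind the mat; a bystander. Origin: centre of its underside
- reagent_6: white bottle 36 mm across, 60 mm high, behind the mat; a bystander. Origin: centre of its underside
- cup: lidded specimen cup 64 mm across, 66 mm high, right of the mat; a bystander. Origin: centre of its underside

How it is judged:
On the way, in this order (a step that is already met when the one before it is completed fails the run):
1. the leftmost contact finger is pressed down to its stop (at least 0.115 of 0.133 rad) (((y of tip_a in the frame of dock between 0.045 and 0.09 m and value of joint finger_a above 0.115 rad) or (y of tip_b in the frame of dock between 0.045 and 0.09 m and value of joint finger_b above 0.115 rad) or (y of tip_c in the frame of dock between 0.045 and 0.09 m and value of joint finger_c above 0.115 rad) or (y of tip_d in the frame of dock between 0.045 and 0.09 m and value of joint finger_d above 0.115 rad))), for 0.1 s.
2. the second from the left contact finger is pressed down to its stop (at least 0.115 of 0.133 rad) (((y of tip_a in the frame of dock between 0 and 0.045 m and value of joint finger_a above 0.115 rad) or (y of tip_b in the frame of dock between 0 and 0.045 m and value of joint finger_b above 0.115 rad) or (y of tip_c in the frame of dock between 0 and 0.045 m and value of joint finger_c above 0.115 rad) or (y of tip_d in the frame of dock between 0 and 0.045 m and value of joint finger_d above 0.115 rad))), for 0.1 s.
3. the third from the left contact finger is pressed down to its stop (at least 0.115 of 0.133 rad) (((y of tip_a in the frame of dock between -0.045 and 0 m and value of joint finger_a above 0.115 rad) or (y of tip_b in the frame of dock between -0.045 and 0 m and value of joint finger_b above 0.115 rad) or (y of tip_c in the frame of dock between -0.045 and 0 m and value of joint finger_c above 0.115 rad) or (y of tip_d in the frame of dock between -0.045 and 0 m and value of joint finger_d above 0.115 rad))), for 0.1 s.
4. the rightmost contact finger is pressed down to its stop (at least 0.115 of 0.133 rad) (((y of tip_a in the frame of dock between -0.09 and -0.045 m and value of joint finger_a above 0.115 rad) or (y of tip_b in the frame of dock between -0.09 and -0.045 m and value of joint finger_b above 0.115 rad) or (y of tip_c in the frame of dock between -0.09 and -0.045 m and value of joint finger_c above 0.115 rad) or (y of tip_d in the frame of dock between -0.09 and -0.045 m and value of joint finger_d above 0.115 rad))), for 0.1 s.
5. the softest finger's lever is swung over to the front (at least 0.90 rad; the softest is the one that rests against the bar with the least force, about 1 N, the others 2 N or more) (((value of joint lever_a above 0.9 rad and contact force between module_a and dock between 0.3 and 1.5 N) or (value of joint lever_b above 0.9 rad and contact force between module_b and dock between 0.3 and 1.5 N) or (value of joint lever_c above 0.9 rad and contact force between module_c and dock between 0.3 and 1.5 N) or (value of joint lever_d above 0.9 rad and contact force between module_d and dock between 0.3 and 1.5 N))), for 0.1 s.
At the end, for the whole second after the job is handed in: The lever of the softest finger is open (at least 0.90 of 1.05 rad), the other three levers are closed (under 0.2 rad), and all four fingers have sprung back (under 0.03 rad) (((value of joint lever_a above 0.9 rad and contact force between module_a and dock between 0.3 and 1.5 N) or (value of joint lever_b above 0.9 rad and contact force between module_b and dock between 0.3 and 1.5 N) or (value of joint lever_c above 0.9 rad and contact force between module_c and dock between 0.3 and 1.5 N) or (value of joint lever_d above 0.9 rad and contact force between module_d and dock between 0.3 and 1.5 N)) and (value of joint lever_a below 0.2 rad or (value of joint lever_a above 0.9 rad and contact force between module_a and dock between 0.3 and 1.5 N)) and (value of joint lever_b below 0.2 rad or (value of joint lever_b above 0.9 rad and contact force between module_b and dock between 0.3 and 1.5 N)) and (value of joint lever_c below 0.2 rad or (value of joint lever_c above 0.9 rad and contact force between module_c and dock between 0.3 and 1.5 N)) and (value of joint lever_d below 0.2 rad or (value of joint lever_d above 0.9 rad and contact force between module_d and dock between 0.3 and 1.5 N)) and value of joint each of finger_a, finger_b, finger_c, finger_d below 0.03 rad); the robot touches nothing.
It fails at once if the lever of a sound finger is swung open (over 0.4 rad) ((value of joint lever_a above 0.4 rad and contact force between module_a and dock above 1.5 N) or (value of joint lever_b above 0.4 rad and contact force between module_b and dock above 1.5 N) or (value of joint lever_c above 0.4 rad and contact force between module_c and dock above 1.5 N) or (value of joint lever_d above 0.4 rad and contact force between module_d and dock above 1.5 N)).
It fails at once if a finger or lever is forced (more than 40 N on a module) (contact force between the fingers and module_a above 40 N or contact force between the fingers and module_b above 40 N or contact force between the fingers and module_c above 40 N or contact force between the fingers and module_d above 40 N).
It fails at once if one of the other things is shifted by more than 30 mm (distance of any of forceps, timer, reagent_3, reagent_6, cup from where it was at the start of the episode above 0.03 m).
It also fails if it takes over 54 s, if anything falls off the work surface, if the arm or the gripper's body presses on something with over 40 N, if the wrist force passes 120 N, or if a joint passes its speed limit or range.

## Working session

There is one attempt and no reset: what is moved stays moved. The work goes in short steps, Python scripts to look and compute and a tool call to move; the robot and the scene stay as the last step left them, time stands still between calls to the robot, and variables do not carry over. Pictures are saved under pics/ and viewed, at most 10 in all, crops included, and the job is handed in when it is done.

Besides the shell and the picture viewer there is one more tool, called after "Call:" by a JSON object that holds its "fn" and its "kwargs", one argument or row to a line. send_rows: Moves the arm, as the interface text tells. Its arguments: {"type":"object","properties":{"deltas":{"type":"array","items":{"type":"object","properties":{"slide":{"type":"array","items":{"type":"number"}},"twist":{"type":"array","items":{"type":"number"}}}}},"jaw":{"type":"number"}},"required":["deltas"]}

```bash
mkdir -p pics; python3 - <<'E'
from plant import manip
import cv2,numpy as np
s=manip.observe();print({k:np.round(s[k],3) for k in('t','position','orientation','wrist_force','grip_width')})
for n in('scene','wrist'):
    c=manip.camera(n);cv2.imwrite(f'pics/{n}0.png',c['img'][:,:,::-1]);np.savez(f'pics/{n}0.npz',**c)
    print(n,c['K'].tolist(),np.round(c['T'],3).tolist(),c.keys())
E
```

```text
{'t': np.float64(0.0), 'position': array([ 0.524, -0.   ,  0.23 ]), 'orientation': array([ 0.707,  0.707, -0.001, -0.001]), 'wrist_force': array([-0.557, -0.176, -0.152]), 'grip_width': np.float64(0.086)}
scene [[428.24055376759964, 0.0, 313.2892742809756], [0.0, 428.24055376759964, 197.999882409183], [0.0, 0.0, 1.0]] [[0.699, 0.483, -0.527, 0.142], [-0.715, 0.464, -0.524, -0.188], [-0.009, 0.743, 0.67, 0.629], [0.0, 0.0, 0.0, 1.0]] dict_keys(['img', 'K', 'T'])
wrist [[337.5266482028841, 0.0, 316.9450767230134], [0.0, 337.5266482028841, 202.69656472621557], [0.0, 0.0, 1.0]] [[1.0, -0.0, 0.002, 0.524], [-0.0, 0.947, 0.323, 0.083], [-0.002, -0.323, 0.947, 0.372], [0.0, 0.0, 0.0, 1.0]] dict_keys(['img', 'K', 'T'])
```

View pics/scene0.png

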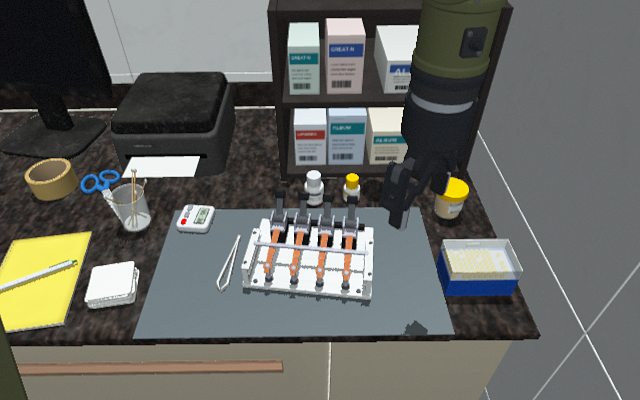

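View pics/wrist0.png

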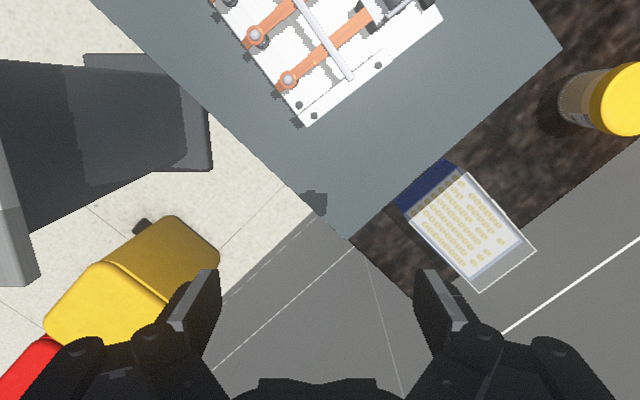

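The scene picture shows the dock around px (310,255), with the domes near (268,280), (293,283), (319,281) and (345,285). In the wrist picture two domes are at (255,35) and (288,80). I'll enlarge the dock.

```bash
python3 - <<'E'
import cv2
i=cv2.imread('pics/scene0.png')[180:310,230:390]
cv2.imwrite('pics/crop0.png',cv2.resize(i,None,fx=4.5,fy=4.5,interpolation=cv2.INTER_CUBIC))
E
```

```text
(no output)
```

View pics/crop0.png

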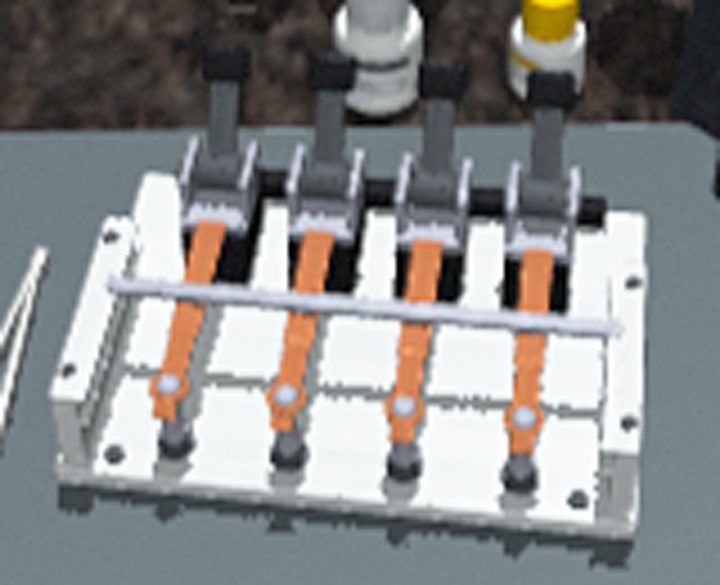

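The crop shows the four domes at (168,383), (286,395), (404,406) and (523,417), and the plate's front top corners near (62,462) and (635,527). Next I fit the dock pose.

```bash
cat > h.py <<'E'
import numpy as np
from scipy.optimize import least_squares
Y=[.0675,.0225,-.0225,-.0675]
def proj(c,P):
    q=(np.c_[P,np.ones(len(P))]@np.linalg.inv(c['T']).T)[:,:3]
    return np.c_[c['K'][0,0]*q[:,0]/-q[:,2]+c['K'][0,2], c['K'][1,2]+c['K'][1,1]*q[:,1]/q[:,2]]
def world(p,L):
    L=np.array(L,float);c,s=np.cos(p[2]),np.sin(p[2])
    return np.c_[p[0]+c*L[:,0]-s*L[:,1],p[1]+s*L[:,0]+c*L[:,1],L[:,2]]
def fit(obs,p0):
    f=lambda p:np.concatenate([(proj(c,world(p,L))-px).ravel() for c,L,px in obs])
    return least_squares(f,p0,loss='soft_l1')
E
python3 - <<'E'
from h import *
s=np.load('pics/scene0.npz');w=np.load('pics/wrist0.npz')
D=[[-.066,y,.053] for y in Y]
px=np.array([[168,383],[286,395],[404,406],[523,417]])/4.5+[230,180]
pw=np.array([[255,35],[288,80]])
for o in ([(s,D,px)],[(s,D,px),(w,D[2:],pw)]):
    r=fit(o,[.45,.3,.7]);print(r.x,np.round(r.fun,1))
    print(np.round(world(r.x,D),4).tolist(), np.round(world(r.x,[[.073,y,.103] for y in Y]),3).tolist())
print((proj(s,world(r.x,[[.073,y,.103] for y in Y]))-[230,180])*4.5)
E
```

```text
[0.51135813 0.18518574 0.64860303] [ 0.2  0.1 -0.1 -0.1 -0.1 -0.   0.   0. ]
[[0.418, 0.1991, 0.053], [0.4452, 0.1632, 0.053], [0.4724, 0.1274, 0.053], [0.4995, 0.0915, 0.053]] [[0.529, 0.283, 0.103], [0.556, 0.247, 0.103], [0.583, 0.211, 0.103], [0.61, 0.175, 0.103]]
[0.51116968 0.18274376 0.6292837 ] [ 0.5  0.3  0.1  0.5  0.1  0.9  0.2  1.5  0.6 -0.6 -0.2 -0.4]
[[0.4181, 0.1985, 0.053], [0.4446, 0.1621, 0.053], [0.4711, 0.1257, 0.053], [0.4975, 0.0893, 0.053]] [[0.53, 0.28, 0.103], [0.557, 0.244, 0.103], [0.583, 0.208, 0.103], [0.61, 0.171, 0.103]]
[[234.94374158  47.54866225]
 [341.69333358  57.202553  ]
 [449.81793599  66.9807927 ]
 [559.34428768  76.88579949]]
```

Call:
{"fn": "send_rows", "kwargs": {
  "deltas": [
    {"twist":[0,0,-0.076]},
    {"twist":[0,0,-0.076]},
    {"twist":[0,0,-0.076]},
    {"twist":[0,0,-0.076]},
    {"slide":[0.64,0.09,0.28]},
    {"slide":[0.64,0.09,0.28]},
    {"slide":[0.64,0.09,0.28]},
    {"slide":[0.64,0.09,0.28]},
    {"slide":[0.64,0.09,0.28]},
    {"slide":[0.64,0.09,0.28]},
    {"slide":[0.64,0.09,0.28]},
    {"slide":[0,0,0]}
  ],
  "jaw": 1
}}

```text
invalid input
```

```bash
python3 - <<'E'
from plant import manip
import cv2
from h import *
c=manip.camera('wrist');cv2.imwrite('pics/wrist1.png',c['img'][:,:,::-1]);np.savez('pics/wrist1.npz',**c)
s=manip.observe();print({k:np.round(s[k],4).tolist() for k in('t','position','orientation','wrist_force','grip_width','joint_pos')})
E
```

```text
{'t': 0.15, 'position': [0.5245, -0.0, 0.2306], 'orientation': [0.7071, 0.7071, -0.0006, -0.0005], 'wrist_force': [0.3062, 0.0942, -0.062], 'grip_width': 0.085, 'joint_pos': [-0.0, 0.2606, -0.1391, 1.1727, -0.0, 1.5708]}
```

View pics/wrist1.png

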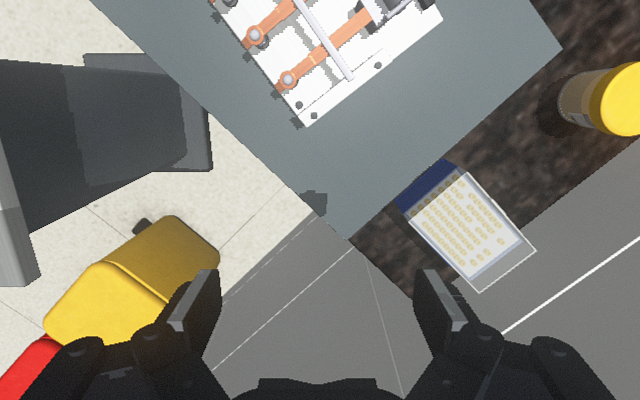

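The call was refused, so the view is the same as before. I'll give both keys in every row.

Call:
{"fn": "send_rows", "kwargs": {
  "deltas": [
    {"slide":[0,0,0],"twist":[0,0,-0.076]},
    {"slide":[0,0,0],"twist":[0,0,-0.076]},
    {"slide":[0,0,0],"twist":[0,0,-0.076]},
    {"slide":[0,0,0],"twist":[0,0,-0.076]},
    {"slide":[0.64,0.09,0.28],"twist":[0,0,0]},
    {"slide":[0.64,0.09,0.28],"twist":[0,0,0]},
    {"slide":[0.64,0.09,0.28],"twist":[0,0,0]},
    {"slide":[0.64,0.09,0.28],"twist":[0,0,0]},
    {"slide":[0.64,0.09,0.28],"twist":[0,0,0]},
    {"slide":[0.64,0.09,0.28],"twist":[0,0,0]},
    {"slide":[0.64,0.09,0.28],"twist":[0,0,0]},
    {"slide":[0,0,0],"twist":[0,0,0]}
  ],
  "jaw": 1
}}

```text
t: 1.65
position: [0.4151, 0.1995, 0.1321]
orientation: [0.449, 0.894, -0.001, -0.001]
wrist_force: [-0.3, -0.2, 0.8]
grip_width: -0.0001
grip_force: 0.0
```

```bash
python3 - <<'E'
from plant import manip
import cv2
from h import *
c=manip.camera('wrist');cv2.imwrite('pics/wrist2.png',c['img'][:,:,::-1]);np.savez('pics/wrist2.npz',**c)
s=manip.observe();print({k:np.round(s[k],4).tolist() for k in('t','position','orientation','wrist_force','grip_width','joint_pos')})
E
```

```text
{'t': 1.7, 'position': [0.4163, 0.199, 0.1328], 'orientation': [0.4494, 0.8933, -0.0008, -0.0003], 'wrist_force': [-0.3173, -0.7808, 0.4659], 'grip_width': 0.0001, 'joint_pos': [0.4462, 0.2224, -0.4632, 0.887, -0.0004, 1.3783]}
```

View pics/wrist2.png

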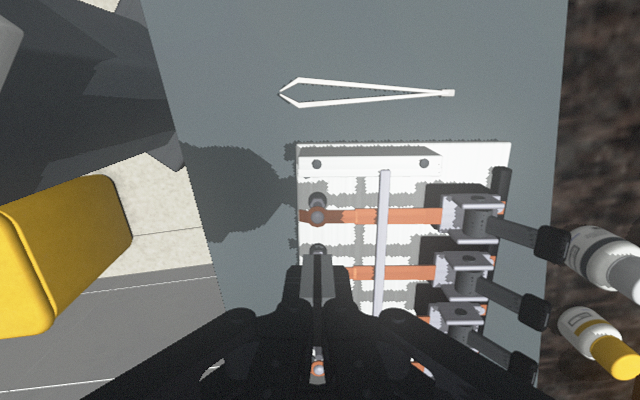

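Dome 1 is at (317,216). The plate's left edge runs level from (297,143) to (511,143), so the tool yaw matches the dock. I'll refine the fit.

```bash
python3 - <<'E'
from h import *
s=np.load('pics/scene0.npz');w=np.load('pics/wrist0.npz');v=np.load('pics/wrist2.npz')
D=[[-.066,y,.053] for y in Y]
px=np.array([[168,383],[286,395],[404,406],[523,417]])/4.5+[230,180]
V=[D[0],[-.0825,.113,.014],[.0825,.113,.014]]
r=fit([(s,D,px),(w,D[2:],np.array([[255,35],[288,80]])),(v,V,np.array([[317,216],[297,143],[511,143]]))],[.511,.184,.637]);p=r.x
print(p,np.round(r.fun,1))
r2=fit([(v,V,np.array([[317,216],[297,143],[511,143]]))],[.511,.184,.637]);print(r2.x,np.round(r2.fun,1))
for q in(p,r2.x):
    d=world(q,D);print(np.round(d,4).tolist())
    e=d[0,:2]-[.4163,.199];c,t=np.cos(q[2]),np.sin(q[2]);print('dock dx,dy',c*e[0]+t*e[1],-t*e[0]+c*e[1])
E
```

```text
[0.50983859 0.1828628  0.64288298] [ 0.2  1.2 -0.   1.1  0.   1.3  0.2  1.5  0.  -0.1 -0.3 -0.3  1.2  0.7
 -0.5  0.1  0.8 -0.5]
[0.50916515 0.18228083 0.63787376] [ 0.4  0.3 -0.9 -0.4  0.3  0.1]
[[0.4165, 0.1973, 0.053], [0.4435, 0.1613, 0.053], [0.4705, 0.1253, 0.053], [0.4975, 0.0893, 0.053]]
dock dx,dy -0.0008087869479851319 -0.0014926355954280105
[[0.4159, 0.1972, 0.053], [0.4427, 0.1611, 0.053], [0.4695, 0.1249, 0.053], [0.4963, 0.0888, 0.053]]
dock dx,dy -0.0013515802235600613 -0.001231717342914758
```

Call:
{"fn": "send_rows", "kwargs": {
  "deltas": [
    {"slide":[-0.026,-0.02,0.48],"twist":[0,0,0]},
    {"slide":[0,0,0.48],"twist":[0,0,0]},
    {"slide":[0,0,0.48],"twist":[0,0,0]},
    {"slide":[0,0,0],"twist":[0,0,0]},
    {"slide":[0,0,0],"twist":[0,0,0]}
  ]
}}

```text
t: 2.33
position: [0.4181, 0.197, 0.0622]
orientation: [0.451, 0.893, 0.0, 0.0]
wrist_force: [-0.8, 0.4, 0.1]
grip_width: 0.0
grip_force: 0.0
```

Call:
{"fn": "send_rows", "kwargs": {
  "deltas": [
    {"slide":[0,0,0.12],"twist":[0,0,0]},
    {"slide":[0,0,0.1],"twist":[0,0,0]},
    {"slide":[0,0,0],"twist":[0,0,0]},
    {"slide":[0,0,0],"twist":[0,0,0]}
  ]
}}

```text
t: 2.82
position: [0.418, 0.1976, 0.0508]
orientation: [0.45, 0.893, 0.001, 0.001]
wrist_force: [2.6, -0.7, 2.4]
grip_width: 0.0001
grip_force: 1.3
```

Call:
{"fn": "send_rows", "kwargs": {
  "deltas": [
    {"slide":[0,0,0.06],"twist":[0,0,0]},
    {"slide":[0,0,0.05],"twist":[0,0,0]},
    {"slide":[0,0,0],"twist":[0,0,0]},
    {"slide":[0,0,0],"twist":[0,0,0]}
  ]
}}

```text
t: 3.32
position: [0.4183, 0.1977, 0.0464]
orientation: [0.45, 0.893, 0.001, 0.001]
wrist_force: [0.6, -1.3, 16.6]
grip_width: 0.0005
grip_force: 8.1
```

Call:
{"fn": "send_rows", "kwargs": {
  "deltas": [
    {"slide":[0,0,0.03],"twist":[0,0,0]},
    {"slide":[0,0,0],"twist":[0,0,0]},
    {"slide":[0,0,0],"twist":[0,0,0]}
  ]
}}

```text
t: 3.7
position: [0.4184, 0.1977, 0.0461]
orientation: [0.45, 0.893, 0.001, 0.001]
wrist_force: [-2.9, -1.2, 28.9]
grip_width: 0.0002
grip_force: 13.8
```

Call:
{"fn": "send_rows", "kwargs": {
  "deltas": [
    {"slide":[0,0,-0.1],"twist":[0,0,0]},
    {"slide":[0,0,0],"twist":[0,0,0]},
    {"slide":[0,0,0],"twist":[0,0,0]}
  ]
}}

```text
t: 4.08
position: [0.4174, 0.1974, 0.0482]
orientation: [0.45, 0.893, 0.0, 0.0]
wrist_force: [2.6, 0.1, 3.6]
grip_width: 0.0002
grip_force: 1.8
```

Call:
{"fn": "send_rows", "kwargs": {
  "deltas": [
    {"slide":[0,0,0],"twist":[0,0,0]}
  ]
}}

```text
t: 4.2
position: [0.4172, 0.1973, 0.048]
orientation: [0.45, 0.893, 0.0, -0.0]
wrist_force: [1.7, 0.8, 3.9]
grip_width: 0.0001
grip_force: 1.8
```

Call:
{"fn": "send_rows", "kwargs": {
  "deltas": [
    {"slide":[0,0,0],"twist":[0,0,0]}
  ]
}}

```text
t: 4.32
position: [0.4172, 0.1973, 0.0481]
orientation: [0.45, 0.893, 0.0, -0.0]
wrist_force: [2.0, 1.2, 4.0]
grip_width: 0.0003
grip_force: 1.8
```

Call:
{"fn": "send_rows", "kwargs": {
  "deltas": [
    {"slide":[0,0,-0.25],"twist":[0,0,0]},
    {"slide":[0,0,-0.25],"twist":[0,0,0]},
    {"slide":[0,0,0],"twist":[0,0,0]},
    {"slide":[0,0,0],"twist":[0,0,0]}
  ]
}}

```text
t: 4.82
position: [0.4168, 0.197, 0.0733]
orientation: [0.45, 0.893, -0.0, -0.0]
wrist_force: [0.2, 1.4, 0.1]
grip_width: 0.0003
grip_force: 0.0
```

Call:
{"fn": "send_rows", "kwargs": {
  "deltas": [
    {"slide":[-0.45,0,0],"twist":[0,0,0]},
    {"slide":[-0.45,0,0],"twist":[0,0,0]},
    {"slide":[0,0,0],"twist":[0,0,0]},
    {"slide":[0,0,0.2],"twist":[0,0,0]},
    {"slide":[0,0,0.2],"twist":[0,0,0]},
    {"slide":[0,0,0.1],"twist":[0,0,0]},
    {"slide":[0,0,0],"twist":[0,0,0]},
    {"slide":[0,0,0],"twist":[0,0,0]}
  ]
}}

```text
t: 5.82
position: [0.4434, 0.1614, 0.0484]
orientation: [0.45, 0.893, -0.0, -0.0]
wrist_force: [-2.1, -0.5, 6.5]
grip_width: -0.0
grip_force: 3.4
```

Call:
{"fn": "send_rows", "kwargs": {
  "deltas": [
    {"slide":[0,0,0],"twist":[0,0,0]}
  ]
}}

```text
t: 5.95
position: [0.4435, 0.1614, 0.0484]
orientation: [0.45, 0.893, -0.0, -0.0]
wrist_force: [-1.3, -0.5, 6.4]
grip_width: -0.0001
grip_force: 3.3
```

Call:
{"fn": "send_rows", "kwargs": {
  "deltas": [
    {"slide":[0,0,0.07],"twist":[0,0,0]},
    {"slide":[0,0,0],"twist":[0,0,0]},
    {"slide":[0,0,0],"twist":[0,0,0]}
  ]
}}

```text
t: 6.32
position: [0.4437, 0.1615, 0.0463]
orientation: [0.45, 0.893, 0.0, 0.0]
wrist_force: [-4.8, -1.0, 18.3]
grip_width: -0.0001
grip_force: 9.5
```

Finger 2 reads 6.4 N at the same depth and is at its stop. On to fingers 3 and 4.

Call:
{"fn": "send_rows", "kwargs": {
  "deltas": [
    {"slide":[0,0,-0.27],"twist":[0,0,0]},
    {"slide":[0,0,-0.3],"twist":[0,0,0]},
    {"slide":[-0.45,0,0],"twist":[0,0,0]},
    {"slide":[-0.45,0,0],"twist":[0,0,0]},
    {"slide":[0,0,0],"twist":[0,0,0]},
    {"slide":[0,0,0.2],"twist":[0,0,0]},
    {"slide":[0,0,0.2],"twist":[0,0,0]},
    {"slide":[0,0,0.1],"twist":[0,0,0]},
    {"slide":[0,0,0],"twist":[0,0,0]},
    {"slide":[0,0,0],"twist":[0,0,0]},
    {"slide":[0,0,0],"twist":[0,0,0]}
  ]
}}

```text
t: 7.7
position: [0.4701, 0.1253, 0.0485]
orientation: [0.45, 0.893, 0.0, -0.0]
wrist_force: [-1.5, -0.2, 7.3]
grip_width: 0.0001
grip_force: 3.6
```

Call:
{"fn": "send_rows", "kwargs": {
  "deltas": [
    {"slide":[0,0,0.07],"twist":[0,0,0]},
    {"slide":[0,0,0],"twist":[0,0,0]},
    {"slide":[0,0,0],"twist":[0,0,0]}
  ]
}}

```text
t: 8.07
position: [0.4704, 0.1253, 0.0463]
orientation: [0.45, 0.893, 0.0, 0.0]
wrist_force: [-4.1, -1.2, 18.2]
grip_width: -0.0001
grip_force: 9.2
```

Call:
{"fn": "send_rows", "kwargs": {
  "deltas": [
    {"slide":[0,0,-0.27],"twist":[0,0,0]},
    {"slide":[0,0,-0.3],"twist":[0,0,0]},
    {"slide":[-0.45,0,0],"twist":[0,0,0]},
    {"slide":[-0.45,0,0],"twist":[0,0,0]},
    {"slide":[0,0,0],"twist":[0,0,0]},
    {"slide":[0,0,0.2],"twist":[0,0,0]},
    {"slide":[0,0,0.2],"twist":[0,0,0]},
    {"slide":[0,0,0.1],"twist":[0,0,0]},
    {"slide":[0,0,0],"twist":[0,0,0]},
    {"slide":[0,0,0],"twist":[0,0,0]},
    {"slide":[0,0,0],"twist":[0,0,0]}
  ]
}}

```text
t: 9.45
position: [0.4968, 0.0891, 0.0484]
orientation: [0.45, 0.893, 0.0, -0.0]
wrist_force: [-1.3, 0.3, 6.2]
grip_width: -0.0
grip_force: 3.0
```

Call:
{"fn": "send_rows", "kwargs": {
  "deltas": [
    {"slide":[0,0,0.07],"twist":[0,0,0]},
    {"slide":[0,0,0],"twist":[0,0,0]},
    {"slide":[0,0,0],"twist":[0,0,0]}
  ]
}}

```text
t: 9.82
position: [0.4971, 0.0892, 0.0463]
orientation: [0.45, 0.893, 0.0, 0.0]
wrist_force: [-4.5, -0.0, 16.9]
grip_width: -0.0003
grip_force: 8.6
```

Finger 1, the leftmost, is the soft one: 3.9 N against 6.2 to 7.3 N. Before going behind its lever I lift clear and check the clearance to the bottles and shelf.

Call:
{"fn": "send_rows", "kwargs": {
  "deltas": [
    {"slide":[0,0,-0.3],"twist":[0,0,0]},
    {"slide":[0,0,-0.6],"twist":[0,0,0]},
    {"slide":[0,0,-0.6],"twist":[0,0,0]},
    {"slide":[0,0,-0.6],"twist":[0,0,0]},
    {"slide":[0,0,0],"twist":[0,0,0]},
    {"slide":[0,0,0],"twist":[0,0,0]}
  ]
}}

```text
t: 10.58
position: [0.4965, 0.0887, 0.1488]
orientation: [0.45, 0.893, -0.0, -0.001]
wrist_force: [0.0, 0.2, 0.2]
grip_width: 0.0001
grip_force: 0.0
```

```bash
python3 - <<'E'
from h import *
from plant import manip
s=np.load('pics/scene0.npz');p=[.5095,.1825,.64]
o=manip.observe()['position'];c,t=np.cos(.64),np.sin(.64)
def dk(P): e=P[:2]-np.array(p[:2]);return np.round([c*e[0]+t*e[1],-t*e[0]+c*e[1],P[2]],4)
print('tcp dock',dk(o))
for n,px,z in[('shelfL',(285,180),0),('shelfR',(385,180),0),('bottle3top',(314,174),.07),('bottle6top',(352,177),.06),('grip1top',(227/4.5+230,50/4.5+180),.103),('grip2',(333/4.5+230,57/4.5+180),.103)]:
    d=s['T'][:3,:3]@[(px[0]-s['K'][0,2])/s['K'][0,0],-(px[1]-s['K'][1,2])/s['K'][1,1],-1]
    P=s['T'][:3,3]+d*(z-s['T'][2,3])/d[2];print(n,np.round(P,3),dk(P))
E
```

```text
tcp dock [-0.0664 -0.0674  0.1488]
shelfL [0.636 0.395 0.   ] [0.2282 0.0946 0.    ]
shelfR [0.795 0.229 0.   ] [ 0.2566 -0.1336  0.    ]
bottle3top [0.636 0.301 0.07 ] [0.1721 0.0191 0.07  ]
bottle6top [0.693 0.245 0.06 ] [ 0.1844 -0.0596  0.06  ]
grip1top [0.527 0.282 0.103] [0.0733 0.0689 0.103 ]
grip2 [0.555 0.247 0.103] [0.0744 0.0245 0.103 ]
```

Call:
{"fn": "send_rows", "kwargs": {
  "deltas": [
    {"slide":[0.39,0.49,0],"twist":[0,0,0]},
    {"slide":[0.39,0.49,0],"twist":[0,0,0]},
    {"slide":[0.39,0.49,0],"twist":[0,0,0]},
    {"slide":[0.39,0.49,0],"twist":[0,0,0]},
    {"slide":[0.39,0.49,0],"twist":[0,0,0]},
    {"slide":[0.39,0.49,0],"twist":[0,0,0]},
    {"slide":[0.36,0.48,0],"twist":[0,0,0]},
    {"slide":[0,0,0],"twist":[0,0,0]},
    {"slide":[0,0,0.4],"twist":[0,0,0]},
    {"slide":[0,0,0.4],"twist":[0,0,0]},
    {"slide":[0,0,0.36],"twist":[0,0,0]},
    {"slide":[0,0,0],"twist":[0,0,0]}
  ]
}}

```text
t: 12.08
position: [0.5522, 0.2968, 0.0891]
orientation: [0.451, 0.893, -0.003, -0.002]
wrist_force: [-0.7, 1.0, -0.1]
grip_width: -0.0001
grip_force: 0.0
```

```bash
python3 - <<'E'
from plant import manip
import cv2
import numpy as np
a=manip.camera('scene')['img'][120:320,200:460];b=manip.camera('wrist')['img']
o=np.hstack([cv2.resize(a,(416,320)),cv2.resize(b,(384,240))if 0 else cv2.copyMakeBorder(cv2.resize(b,(384,240)),0,80,0,0,cv2.BORDER_CONSTANT)])
cv2.imwrite('pics/hook.png',o[:,:,::-1])
E
```

```text
(no output)
```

View pics/hook.png

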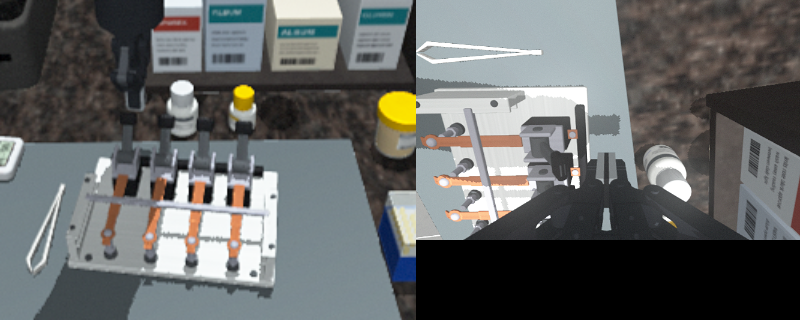

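The closed fingers stand behind the leftmost lever: in the left pane they are at (132,95) above its grip at (127,118), with free space around them. Now I pull to the front.

Call:
{"fn": "send_rows", "kwargs": {
  "deltas": [
    {"slide":[0,-0.15,0],"twist":[0,0,0]},
    {"slide":[0,-0.15,0],"twist":[0,0,0]},
    {"slide":[0,-0.15,0],"twist":[0,0,0]},
    {"slide":[0,-0.15,0],"twist":[0,0,0]},
    {"slide":[0,0,0],"twist":[0,0,0]}
  ]
}}

```text
t: 12.8
position: [0.5315, 0.2815, 0.0933]
orientation: [0.45, 0.893, 0.002, 0.001]
wrist_force: [1.8, 2.3, 1.0]
grip_width: 0.0
grip_force: 1.5
```

Call:
{"fn": "send_rows", "kwargs": {
  "deltas": [
    {"slide":[0,-0.12,0],"twist":[0,0,0]},
    {"slide":[0,-0.12,0],"twist":[0,0,0]},
    {"slide":[0,-0.12,0],"twist":[0,0,0]},
    {"slide":[0,0,0],"twist":[0,0,0]}
  ]
}}

```text
t: 13.3
position: [0.5145, 0.2693, 0.0913]
orientation: [0.45, 0.893, -0.001, -0.001]
wrist_force: [1.2, 0.2, 0.3]
grip_width: 0.0001
grip_force: 0.2
```

Call:
{"fn": "send_rows", "kwargs": {
  "deltas": [
    {"slide":[0,-0.1,0],"twist":[0,0,0]},
    {"slide":[0,-0.1,0],"twist":[0,0,0]},
    {"slide":[0,0,0],"twist":[0,0,0]}
  ]
}}

```text
t: 13.68
position: [0.5071, 0.2638, 0.0915]
orientation: [0.45, 0.893, -0.001, -0.0]
wrist_force: [1.0, 1.1, 0.6]
grip_width: 0.0
grip_force: 0.3
```

Call:
{"fn": "send_rows", "kwargs": {
  "deltas": [
    {"slide":[0,-0.08,0],"twist":[0,0,0]},
    {"slide":[0,0,0],"twist":[0,0,0]}
  ]
}}

```text
t: 13.92
position: [0.5044, 0.2618, 0.0918]
orientation: [0.45, 0.893, -0.0, -0.0]
wrist_force: [1.1, 1.2, -0.5]
grip_width: 0.0001
grip_force: 0.7
```

Call:
{"fn": "send_rows", "kwargs": {
  "deltas": [
    {"slide":[0,-0.06,0],"twist":[0,0,0]},
    {"slide":[0,0,0],"twist":[0,0,0]}
  ]
}}

```text
t: 14.18
position: [0.5023, 0.2601, 0.0919]
orientation: [0.45, 0.893, 0.0, 0.0]
wrist_force: [2.2, 2.1, -1.0]
grip_width: -0.0002
grip_force: 0.9
```

Call:
{"fn": "send_rows", "kwargs": {
  "deltas": [
    {"slide":[0,-0.08,0],"twist":[0,0,0]},
    {"slide":[0,0,0],"twist":[0,0,0]}
  ]
}}

```text
t: 14.42
position: [0.5011, 0.2592, 0.0926]
orientation: [0.45, 0.893, 0.002, 0.001]
wrist_force: [4.7, 3.7, -1.5]
grip_width: -0.0001
grip_force: 2.6
```

Call:
{"fn": "send_rows", "kwargs": {
  "deltas": [
    {"slide":[0,-0.06,0],"twist":[0,0,0]},
    {"slide":[0,0,0],"twist":[0,0,0]}
  ]
}}

```text
t: 14.68
position: [0.5008, 0.2589, 0.0934]
orientation: [0.45, 0.893, 0.004, 0.002]
wrist_force: [8.8, 6.1, -0.9]
grip_width: 0.0002
grip_force: 4.1
```

```bash
python3 - <<'E'
from plant import manip
import cv2
import numpy as np
a=manip.camera('scene')['img'][150:310,220:400];b=manip.camera('side')['img']
o=np.hstack([cv2.resize(a,(405,360)),cv2.copyMakeBorder(cv2.resize(b,(384,240)),0,120,0,0,cv2.BORDER_CONSTANT)])
cv2.imwrite('pics/pull.png',o[:,:,::-1])
E
```

```text
(no output)
```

View pics/pull.png

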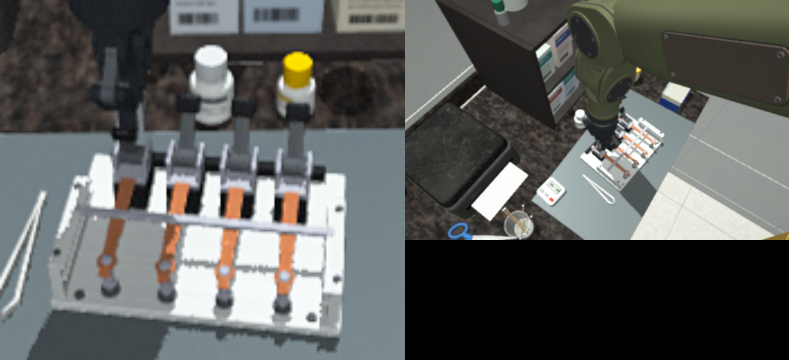

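The force rises to 11 N with no further motion, so the lever is at its stop. Only the leftmost lever looks moved. I back off, rise and look.

Call:
{"fn": "send_rows", "kwargs": {
  "deltas": [
    {"slide":[0,0.2,0],"twist":[0,0,0]},
    {"slide":[0,0.4,0],"twist":[0,0,0]},
    {"slide":[0,0,-0.4],"twist":[0,0,0]},
    {"slide":[0,0,-0.8],"twist":[0,0,0]},
    {"slide":[0,0,-0.8],"twist":[0,0,0]},
    {"slide":[0,0.3,-0.5],"twist":[0,0,0]},
    {"slide":[0,0,0],"twist":[0,0,0]},
    {"slide":[0,0,0],"twist":[0,0,0]}
  ]
}}

```text
t: 15.78
position: [0.5314, 0.2819, 0.2151]
orientation: [0.45, 0.893, -0.002, -0.001]
wrist_force: [0.1, -0.1, 0.1]
grip_width: -0.0001
grip_force: 0.0
```

```bash
python3 - <<'E'
from plant import manip
import cv2
from h import *
c=manip.camera('scene');a=c['img'][180:310,230:390]
cv2.imwrite('pics/end.png',cv2.resize(a,None,fx=4.5,fy=4.5,interpolation=cv2.INTER_CUBIC)[:,:,::-1])
for th in(0,.9,1.05):
    an=np.radians(35)-th
    print(th,(proj(c,world([.5095,.1825,.64],[[.041+.055*np.sin(an),.0675,.058+.055*np.cos(an)]]))-[230,180])*4.5)
E
```

```text
0 [[229.9768085   51.30927808]]
0.9 [[206.14763507 114.85993904]]
1.05 [[202.75482221 133.60807216]]
```

View pics/end.png

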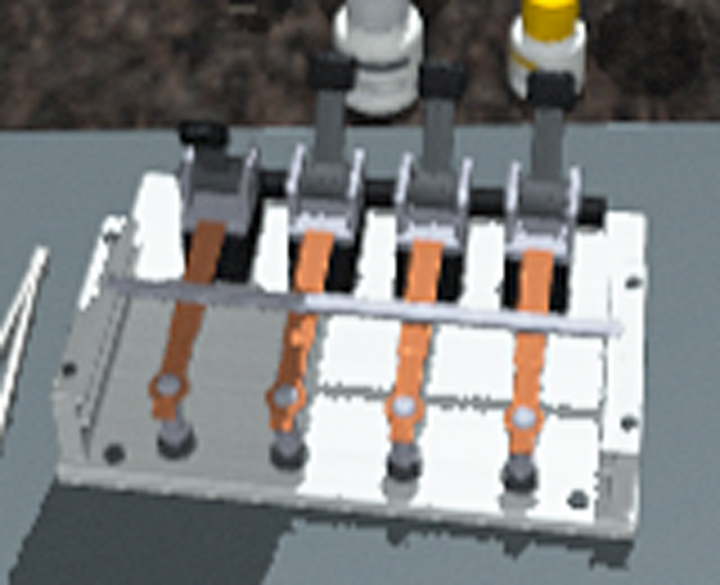

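The lever's end is at (203,131), where 1.05 rad predicts (203,134). The other three levers are closed and all the tips are back at rest.

```bash
python3 -c "
from plant import manip
print(manip.job_done())"
```

```text
the job is handed in; nothing more can be done
None
```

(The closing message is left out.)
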